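# Hang the parts tray on its twin-pin stand and put the fork cap in it

## Robot

A 7-joint arm with a two-finger parallel gripper is mounted at the origin on the work surface. World frame = base frame: x ahead of the robot, y to its left, z up, the work surface at z = 0. Lengths are in mm, angles in rad, forces in N, time in s.
With the tool pointing down it reaches from about 400 to 850 mm from the base axis. Payload 10.4 kg.
Tool frame: the origin (TCP) lies midway between the tips of the shut fingers; the grasp point (between the pads) lies r.grip_point_offset behind it (r.grip_point_offset is the distance from the TCP to the grasp point, in mm); z points along the fingers, y is the line along which they close (so a half turn about z gives the same grasp; the last joint's range is limited). The gripper opens to 87 mm and grips with 3 to 60 N. Pads are 19 mm wide; open, the fingers measure 117 mm over their backs; the gripper's body (75 mm by 190 mm) begins 51 mm behind the grasp point.
Start: joints at [1.113, 0.332, -0.065, 1.46, 0.022, 1.35, -0.088], TCP at [263.292, -566.859, 222.576] pointing down, gripper open.
Joint ranges: [-2.6, 2.6], [-0.5, 2.12], [-1.47, 1.34], [0.16, 2.42], [-1.27, 4.41], [0.06, 2.06], [-2.6, 2.6]. Speed limits (rad/s): [2.22, 2.22, 2.79, 2.79, 3.14, 3.14, 3.14].

## Interface

Orientations are given as a unit quaternion [x, y, z, w].
In Python, from rig import r, viewer, job gives the robot as it stands.
- The arm moves only by the tool arm_command, never from a script. Its argument "targets" is a list of rows, each a list of 7 numbers: the shift along the tool's x, y, z in m, then the turn, a rotation vector about the tool's x, y, z in rad, then the gripper's target within -1 to 1 (shut at 1, half-way at 0, fully open at -1). In form: [[x, y, z, rx, ry, rz, jaw], ...]. A call has 1 to 20 rows; each row is the pose to reach, as a shift and turn from the pose commanded when the call began, along the tool's axes at that moment; what a row does not reach only later rows make up. A row lasts 1/10 s, in which the tool goes at most 50 mm and 8.59 degrees, less where a joint would pass 70% of its speed; a pose out of reach is approached as far as the arm can. A call with a gripper value outside its range is refused whole. The fingers move at their own pace and stop on an object; the grip force is fixed at half the most. Time passes only in rows, so rows that repeat a pose let the fingers close. It gives the time, the measured TCP pose, the force, the opening and the grip force at its end, in the units of the state.
- r.observe(): the state, without advancing time (a new reading comes with each control period).
- viewer.get_image(name): name is "side" or "top"; returns the picture (384x512x3 uint8, red, green, blue); there is no depth.
- viewer.camera_model(name): a dict with "fx", "fy", "cx", "cy" (pixels), "k1" (the pictures are not rectified: a ray, as slopes to the right and down, at radius r is drawn at 1 + k1 r^2 times it, then the intrinsics apply), "R" (3x3) and "t" (3): a world point X has camera coordinates R X + t. Camera axes: x right, y down, z forward; pixel columns grow to the right and rows downward; lengths in mm; the calibration is good to about 2 mm. A picture is of the moment at which its call begins. camera_model takes no time and is no camera call.
- job.job_done(): hands the job in; it is judged then, once.
The state is a dict: "clock": time; "joints": joint angles; "joint_velocities": joint speeds; "tau": joint torques, N m; "eef_pos": TCP position; "orientation": TCP orientation; "ft_force": force on the tool from outside, world axes, zero at the start; "moment": the same for the moment, N m; "grip_width": opening from 0.0 (shut) to 1.0 (fully open); "grasp_force": force on a finger pad.
Only numpy, scipy, OpenCV 4.12 (cv2) and the standard library are available. Lean on these libraries where they do the work, as an engineer would, in place of code of your own. Each camera call takes 0.05 s, during which the arm holds its last target. There are 200 camera calls.

## Task

Hang the grey parts tray on the two steel pins of the wooden stand, one pin through each hole of its back plate, pushed fully home so that the back plate lies flush against the stand's rails, and let go of it. Then set the fork cap upright on the floor of the tray's wider compartment and let go, leaving the tray hanging flush. Set both down rather than dropping them, and leave the other things on the bench where they are.

Things in the scene. Friction and masses are not known exactly. Their poses are not given: they have to be found in the camera images.
- tray_grip (a point): grey open-topped parts tray, loose, 0.4 kg, 190 mm wide (y), 90 deep (x). This point: middle of its upright slab handle (40 mm long in x, 10 thick in y, top 95 mm above the tray's underside), 78 mm above the underside, standing on the divider. Other walls 40 mm high, 5 thick; back plate 95 high, 6 thick, its back face 45 mm in +x from this point. x points to the back plate, z up
- tray_hole_left (a point): centre of the +y hanging hole, at the back face of the tray's back plate, 78 mm above the tray's underside; round, 15 mm diameter, right through the 6 mm plate; 40 mm in +y of the handle's middle; axes as the tray's
- tray_hole_right (a point): the same for the -y hole, 120 mm from the other and 80 mm in -y of the handle's middle
- tray_bay (a point): middle of the floor of the tray's wider compartment (-y of the divider), on its upper face, 5 mm above the tray's underside; inside it is 108 mm (y) by 79 mm (x); axes as the tray's
- stand: dark wooden stand fixed to the bench, 326 mm wide, 195 high: two posts, feet to the back, two cross rails (70..115 and 147..193 mm high) whose front faces share a plane and carry the pins. Origin on the bench, midway, in that plane; x square to it, front to back; z up. Hung, the tray's plate lies flush on both rails, its hole centres 3 to 4 mm below the pins' axes
- pin_left_root (a point): where the axis of the left (+y) pin meets the upper rail's front face, 170 mm above the bench. Round steel pin, 8 mm diameter, 45 mm long, pointing to the front (-x of the stand) and rising 20 degrees above level; pins 120 mm apart. Friction can hold the tray anywhere along the pins: it must be pushed home. Axes as the stand's
- pin_left_tip (a point): rounded free end of the left pin, on its axis
- pin_right_root (a point): as pin_left_root, for the right (-y) pin
- pin_right_tip (a point): rounded free end of the right pin, on its axis
- cap_center (a point): aluminium fork cap standing upright on the bench, loose, 0.18 kg: a round flanged body 48 mm across and 22 mm high below, and a round spigot of 26 mm diameter from there to the top, 66 mm above its underside, by which to grip it. This point is on its axis half-way up, 33 mm above the underside; z along the axis, up
- oil_can: bystander: steel can, 66 mm across, 120 mm high, loose; origin at the underside
- jar: bystander: small jar, 52 mm across, 70 mm high, loose; origin at the underside
- spanner: bystander: open-ended spanner 170 mm long, lying flat, loose; origin near its middle
- seal: bystander: black rubber seal ring 54 mm across, 10 mm high, loose; origin at the underside
Mind the look-alikes: they are no part of the job. Leave any orange or purple look-alike of the part that bears cap_center alone.

How it is judged:
By the outcome, as a careful person would: the job done as asked, in the order asked, and still so for the second after the job is handed in, with the robot touching nothing.
It also fails if it takes over 69 s, if anything falls off the work surface, if the arm or the gripper's body presses on something with over 40 N, if the wrist force passes 120 N, or if a joint passes its speed limit or range.

## Working session

There is one attempt and no reset: what is moved stays moved. The work goes in short steps, Python scripts to look and compute and a tool call to move; the robot and the scene stay as the last step left them, time stands still between calls to the robot, and variables do not carry over. Pictures are saved under pics/ and viewed, at most 10 in all, crops included, and the job is handed in when it is done.

Besides the shell and the picture viewer there is one more tool, called by a JSON object that holds its "fn" and its "kwargs", one argument or row to a line. arm_command: Moves the arm, as the interface text tells. Its arguments: {"type":"object","properties":{"targets":{"type":"array","items":{"type":"array","items":{"type":"number"}}}},"required":["targets"]}

```bash
mkdir -p pics; ls; python3 - <<'E'
from rig import r, viewer, job
import cv2
s=r.observe();print(s,r.grip_point_offset)
for n in("side","top"):
    im=viewer.get_image(n);cv2.imwrite(f"pics/{n}0.png",im[:,:,::-1]);print(n,viewer.camera_model(n))
E
```

```text
pics
{'clock': 0.0, 'joints': array([ 1.11342203,  0.33287862, -0.06466289,  1.46093731,  0.02161151,
        1.34987585, -0.08848896]), 'joint_velocities': array([ 0.00038323,  0.00065195,  0.00019427, -0.00100578, -0.00026248,
       -0.00119399, -0.0003059 ]), 'tau': array([-5.83087531e-04, -6.23257041e+01,  2.40964594e-02, -3.89898634e+01,
       -6.13971404e-02,  3.97948804e-02,  8.20485388e-05]), 'eef_pos': array([ 263.06610749, -566.52429042,  221.7515387 ]), 'orientation': array([ 9.76464144e-01,  2.15678658e-01, -1.93670628e-04, -6.74565331e-04]), 'ft_force': array([0.82691458, 0.24899855, 0.29155673]), 'moment': array([ 0.05412139, -0.01557419, -0.03696855]), 'grasp_force': 0.0, 'grip_width': 0.9966698914264325} 18.700000000000003
side {'fx': 347.57434208723333, 'fy': 347.57434208723333, 'cx': 255.12458272511253, 'cy': 191.6811028338726, 'k1': 0.007074063664532236, 'R': array([[-0.9928914 , -0.11827923, -0.01329248],
       [-0.08262761,  0.76534758, -0.63829128],
       [ 0.08566997, -0.6326556 , -0.76968016]]), 't': array([ 568.05600206,   92.19431551, 1121.19319154])}
top {'fx': 413.005030672884, 'fy': 413.005030672884, 'cx': 257.60766986619046, 'cy': 195.60783374947437, 'k1': -0.07280027814218985, 'R': array([[ 0.03060605, -0.99923102,  0.02450805],
       [-0.99061041, -0.03359241, -0.1325238 ],
       [ 0.13324517, -0.0202219 , -0.99087678]]), 't': array([  -7.06716831,  582.21139504, 1307.27982493])}
```

View pics/side0.png

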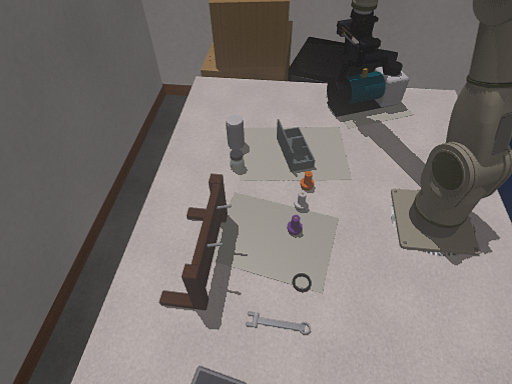

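View pics/top0.png

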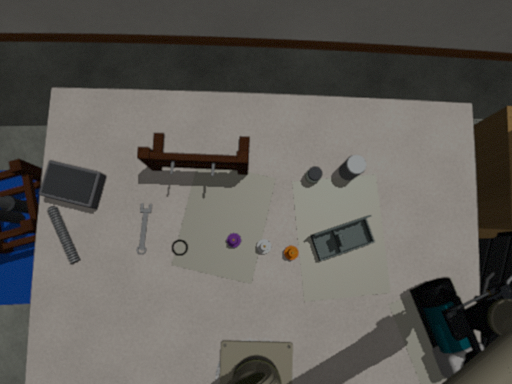

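The side view shows the stand at about (205,245) with its pins near (222,207) and (212,244). The tray is at (295,148) and the silver cap at (301,201), between the orange and purple look-alikes. In the top view the tray is at (340,240), the cap at (264,247) and the stand at (195,160). I'll zoom in next.

```bash
python3 - <<'E'
import cv2,numpy as np
s=cv2.imread("pics/side0.png");t=cv2.imread("pics/top0.png")
def c(im,x,y,w,h,k):return cv2.resize(im[y:y+h,x:x+w],None,fx=k,fy=k,interpolation=cv2.INTER_CUBIC)
a=np.hstack([c(t,300,205,80,60,5),c(t,250,205,80,60,5)])
b=np.hstack([c(s,262,112,80,60,5),c(s,270,165,80,60,5)])
cv2.imwrite("pics/z1.png",np.vstack([a,b]))
a=c(t,130,125,130,75,6);cv2.imwrite("pics/z2.png",np.vstack([c(t,130,125,160,75,5)[:,:400],c(s,180,170,80,45,5)]) if 0 else np.hstack([c(t,135,125,120,100,3.3),c(s,180,170,80,140,2.36*1.0)[:330]]))
E
```

```text
(no output)
```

View pics/z1.png

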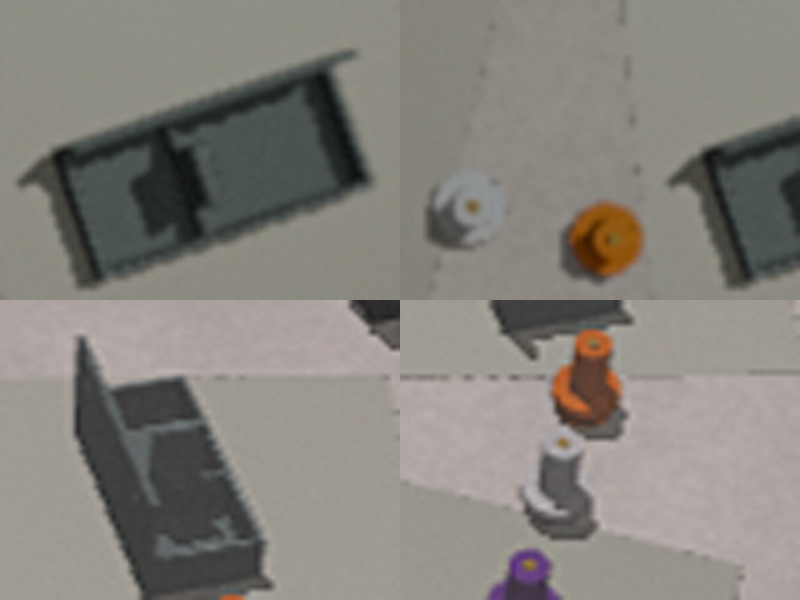

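View pics/z2.png

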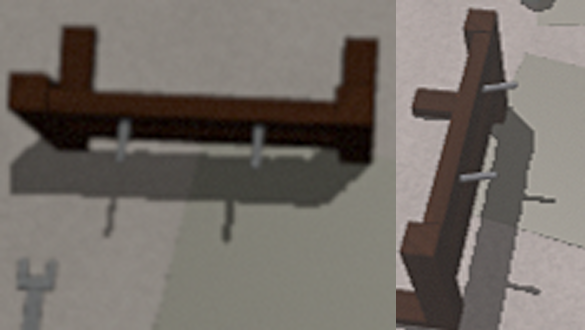

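z1 shows the tray's plate top running from (311,235) to (371,215) in the top view, and the silver cap's top at (264.4,246.4) top and (302.8,193.4) side. z2 shows the pin tips at (171.7,173.5) and (212.9,175) in the top view, and at (221.9,244.2) and (231.3,206) in the side view. Next I'll fit poses to these picks.

```bash
cat > h.py <<'E'
import numpy as np,cv2
from scipy.optimize import least_squares
from scipy.spatial.transform import Rotation as Ro
from rig import r,viewer,job
CM={n:viewer.camera_model(n) for n in("side","top")}
def proj(n,X):
    c=CM[n];p=c["R"]@np.asarray(X,float)+c["t"];s=p[:2]/p[2];s=s*(1+c["k1"]*(s@s))
    return np.array([c["fx"]*s[0]+c["cx"],c["fy"]*s[1]+c["cy"]])
def tri(u):  # dict name->pixel
    return least_squares(lambda X:np.concatenate([proj(n,X)-p for n,p in u.items()]),[500,0,100]).x
def fit(obs,x0,z=None):
    """obs (cam, local point, pixel); returns x,y,yaw(,z)"""
    def f(v):
        R=Ro.from_euler('z',v[2]).as_matrix();o=np.array([v[0],v[1],v[3] if len(v)>3 else 0])
        return np.concatenate([proj(n,R@np.array(l)+o)-p for n,l,p in obs])
    s=least_squares(f,x0,x_scale=[100,100,1,100][:len(x0)],loss='soft_l1');return s.x,s.fun.reshape(-1,2).round(1)
E
cat > fit0.py <<'E'
from h import *
T=[("top",(45,-115,95),(371.4,215.4)),("top",(-45,-115,40),(374,241.6)),("top",(-45,75,40),(318.8,262)),
("side",(45,-115,95),(278,119.6)),("side",(45,75,95),(293,153)),("side",(45,-115,0),(277.4,138)),("side",(45,75,0),(291,171.4)),("side",(-45,75,40),(314.8,160.6)),("side",(-45,-115,40),(299,127.4))]
print(fit(T,[450,-250,0.3]))
a=45*np.cos(np.radians(20));zt=170+45*np.sin(np.radians(20))
S=[("top",(-a,60,zt),(171.7,173.5)),("top",(-a,-60,zt),(212.9,175)),("top",(0,60,170),(172.6,162)),("top",(0,-60,170),(213.5,163.8)),
("side",(-a,60,zt),(221.9,244.2)),("side",(-a,-60,zt),(231.3,206)),("side",(0,60,170),(208,245.8)),("side",(0,-60,170),(218.6,207.7))]
print(fit(S,[700,200,0]),fit(S,[700,200,0,0]))
for i in((0,4),(1,5),(2,6),(3,7)): print(tri({"top":S[i[0]][2],"side":S[i[1]][2]}).round(1))
print("cap",tri({"top":(264.4,246.4),"side":(302.8,193.4)}),fit([("top",(0,0,66),(264.4,246.4)),("side",(0,0,66),(302.8,193.4))],[450,0,0])[0])
E
python3 fit0.py
```

```text
(array([ 4.43842596e+02, -2.48848429e+02,  3.44068664e-01]), array([[-1.4, -0.4],
       [ 0.3,  1.1],
       [ 0.7, -0.8],
       [-0. , -0.5],
       [-0.4,  0.3],
       [-0.3,  0.2],
       [-0.2,  0.8],
       [ 0.9, -0.3],
       [ 0.6, -0.6]]))
(array([ 6.58205397e+02,  2.08852032e+02, -1.68954926e-02]), array([[-0.8,  0.7],
       [-1. ,  1.2],
       [ 0.3, -0.9],
       [-0.2, -0.7],
       [ 1.4, -0.3],
       [ 0.6, -0.4],
       [-0.7, -0.6],
       [-1.6, -0.2]])) (array([ 6.58854081e+02,  2.07911814e+02, -1.61284406e-02, -3.34065049e+00]), array([[-0.3,  0.7],
       [-0.5,  1.2],
       [ 0.8, -0.8],
       [ 0.2, -0.7],
       [ 1.3, -0. ],
       [ 0.5,  0.1],
       [-0.7, -0.3],
       [-1.6,  0.2]]))
[620.6 268.2 180.6]
[618.2 147.3 180.5]
[657.1 269.8 169. ]
[654.2 148.1 168.8]
cap [418.41233629 -14.12415424  64.60123879] [418.43761597 -13.66772974   0.        ]
```

```bash
cat >> h.py <<'E'
def go(x,y,z,yaw):
    """tool-frame shift (m) and turn to TCP x,y,z (mm), tool down, tool x at yaw"""
    s=r.observe();R=Ro.from_quat(s["orientation"]);G=Ro.from_euler('z',yaw)*Ro.from_euler('x',np.pi)
    print("shift",(R.inv().apply(np.array([x,y,z])-s["eef_pos"])/1000).round(4),"turn",(R.inv()*G).as_rotvec().round(4))
def st():
    s=r.observe();q=Ro.from_quat(s["orientation"]).as_matrix()
    print(s["clock"],s["eef_pos"].round(1),"yaw",np.arctan2(q[1,0],q[0,0]).round(4),"F",s["ft_force"].round(1),s["grip_width"],s["grasp_force"],s["joints"].round(2))
E
python3 -c "
from h import *
go(444,-249,140,.344);go(444,-249,59.5,.344)"
```

```text
shift [ 0.2978 -0.2117  0.0821] turn [-0.0013  0.0001  0.0909]
shift [ 0.2978 -0.2116  0.1626] turn [-0.0013  0.0001  0.0909]
```

{"fn": "arm_command", "kwargs": {
  "targets": [
    [0.298,-0.212,0.04,-0.001,0,0.091,-1],
    [0.298,-0.212,0.04,-0.001,0,0.091,-1],
    [0.298,-0.212,0.04,-0.001,0,0.091,-1],
    [0.298,-0.212,0.04,-0.001,0,0.091,-1],
    [0.298,-0.212,0.04,-0.001,0,0.091,-1],
    [0.298,-0.212,0.04,-0.001,0,0.091,-1],
    [0.298,-0.212,0.04,-0.001,0,0.091,-1],
    [0.298,-0.212,0.04,-0.001,0,0.091,-1],
    [0.298,-0.212,0.082,-0.001,0,0.091,-1],
    [0.298,-0.212,0.082,-0.001,0,0.091,-1],
    [0.298,-0.212,0.082,-0.001,0,0.091,-1],
    [0.298,-0.212,0.082,-0.001,0,0.091,-1]
  ]
}}

```text
clock: 1.3
eef_pos: [444.6, -250.0, 142.0]
orientation: [0.985, 0.17, 0.001, 0.001]
ft_force: [-0.7, -0.2, 0.3]
grip_width: 0.999
grasp_force: 0.0
```

```bash
python3 - <<'E'
from h import *
st();go(444,-249,59.5,.344)
s=viewer.get_image("side")[:,:,::-1];t=viewer.get_image("top")[:,:,::-1]
def c(im,x,y,w,h,k):return cv2.resize(im[y:y+h,x:x+w],None,fx=k,fy=k,interpolation=cv2.INTER_CUBIC)
cv2.imwrite("pics/z3.png",np.hstack([c(t,290,190,100,90,4),c(s,250,90,100,90,4)]))
E
```

```text
1.3 [ 444.6 -250.   142. ] yaw 0.3426 F [-0.7 -0.2  0.3] 0.9992576598885748 0.0 [ 0.71  0.16 -0.31  1.85  0.06  1.13 -0.85]
shift [-0.0003 -0.0013  0.0825] turn [ 0.0022 -0.001  -0.0015]
```

View pics/z3.png

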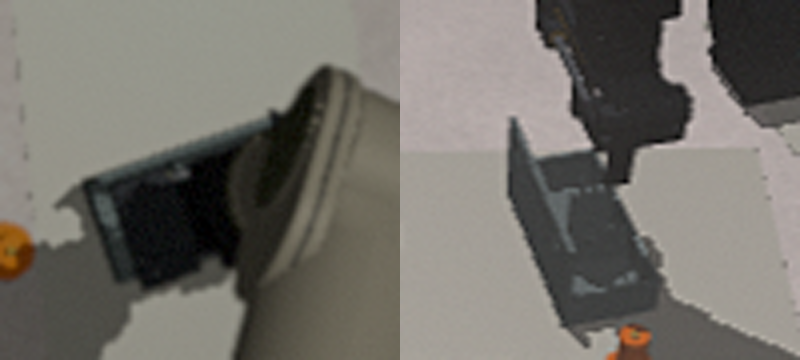

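The side crop shows the open gripper above the tray, with a finger tip at about (305,132), and the tray undisturbed. I'll descend and grip.

{"fn": "arm_command", "kwargs": {
  "targets": [
    [0,-0.001,0.03,0,0,0,-1],
    [0,-0.001,0.055,0,0,0,-1],
    [0,-0.001,0.07,0,0,0,-1],
    [0,-0.001,0.081,0,0,0,-1],
    [0,-0.001,0.081,0,0,0,-1],
    [0,-0.001,0.081,0,0,0,-0.2],
    [0,-0.001,0.081,0,0,0,0.2],
    [0,-0.001,0.081,0,0,0,0.5],
    [0,-0.001,0.081,0,0,0,0.7],
    [0,-0.001,0.081,0,0,0,1],
    [0,-0.001,0.081,0,0,0,1],
    [0,-0.001,0.081,0,0,0,1],
    [0,-0.001,0.081,0,0,0,1]
  ]
}}

```text
clock: 2.7
eef_pos: [444.0, -248.2, 59.6]
orientation: [0.985, 0.171, 0.0, 0.001]
ft_force: [-0.3, -0.0, -0.1]
grip_width: 0.356
grasp_force: 0.0
```

{"fn": "arm_command", "kwargs": {
  "targets": [
    [0,0,0,0,0,0,1],
    [0,0,0,0,0,0,1],
    [0,0,0,0,0,0,1],
    [0,0,0,0,0,0,1],
    [0,0,0,0,0,0,1],
    [0,0,0,0,0,0,1],
    [0,0,0,0,0,0,1]
  ]
}}

```text
clock: 3.4
eef_pos: [444.0, -248.3, 59.6]
orientation: [0.985, 0.171, 0.0, 0.001]
ft_force: [0.5, -2.5, -0.8]
grip_width: 0.108
grasp_force: 30.0
```

{"fn": "arm_command", "kwargs": {
  "targets": [
    [0,0,-0.01,0,0,0,1],
    [0,0,-0.03,0,0,0,1],
    [0,0,-0.06,0,0,0,1],
    [0,0,-0.09,0,0,0,1],
    [0,0,-0.11,0,0,0,1],
    [0,0,-0.11,0,0,0,1],
    [0,0,-0.11,0,0,0,1]
  ]
}}

```text
clock: 4.1
eef_pos: [443.5, -247.7, 168.9]
orientation: [0.985, 0.171, -0.0, 0.0]
ft_force: [-0.4, 0.6, -5.0]
grip_width: 0.109
grasp_force: 30.0
```

```bash
python3 -c "
from h import *
st();go(557,230,168,-.0165)"
```

```text
4.1 [ 443.5 -247.7  168.9] yaw 0.344 F [-0.4  0.6 -5. ] 0.10875079378081398 30.002667414955795 [ 0.71  0.13 -0.32  1.82  0.05  1.19 -0.84]
shift [ 0.268  -0.4114  0.0006] turn [0.0005 0.0004 0.3605]
```

{"fn": "arm_command", "kwargs": {
  "targets": [
    [0.015,-0.025,0.001,0,0,0.02,1],
    [0.035,-0.055,0.001,0,0,0.05,1],
    [0.06,-0.09,0.001,0,0,0.08,1],
    [0.085,-0.125,0.001,0,0,0.11,1],
    [0.11,-0.165,0.001,0,0,0.15,1],
    [0.13,-0.2,0.001,0,0,0.18,1],
    [0.15,-0.235,0.001,0,0,0.21,1],
    [0.175,-0.27,0.001,0,0,0.24,1],
    [0.195,-0.3,0.001,0,0,0.27,1],
    [0.215,-0.33,0.001,0,0,0.3,1],
    [0.235,-0.36,0.001,0,0,0.33,1],
    [0.25,-0.385,0.001,0,0,0.35,1],
    [0.26,-0.4,0.001,0,0,0.36,1],
    [0.268,-0.411,0.001,0,0,0.36,1],
    [0.268,-0.411,0.001,0,0,0.36,1],
    [0.268,-0.411,0.001,0,0,0.36,1],
    [0.268,-0.411,0.001,0,0,0.36,1]
  ]
}}

```text
clock: 5.8
eef_pos: [557.8, 227.6, 167.7]
orientation: [1.0, -0.009, -0.0, 0.001]
ft_force: [0.3, 0.4, -4.5]
grip_width: 0.112
grasp_force: 30.0
```

```bash
python3 - <<'E'
from h import *
st();go(557,230,168,-.0165)
s=viewer.get_image("side")[:,:,::-1];t=viewer.get_image("top")[:,:,::-1]
cv2.imwrite("pics/s4.png",s);cv2.imwrite("pics/t4.png",t)
def c(im,x,y,w,h,k):return cv2.resize(im[y:y+h,x:x+w],None,fx=k,fy=k,interpolation=cv2.INTER_CUBIC)
cv2.imwrite("pics/z4.png",np.hstack([c(t,140,130,100,120,4),c(s,180,180,100,120,4)]))
E
```

```text
5.8 [557.8 227.6 167.7] yaw -0.0177 F [ 0.3  0.4 -4.5] 0.11209531364251006 30.00187303405255 [ 0.02  0.38 -0.61  1.57  0.23  1.26 -2.22]
shift [-0.0008 -0.0024 -0.0003] turn [ 0.0021  0.     -0.0012]
```

View pics/z4.png

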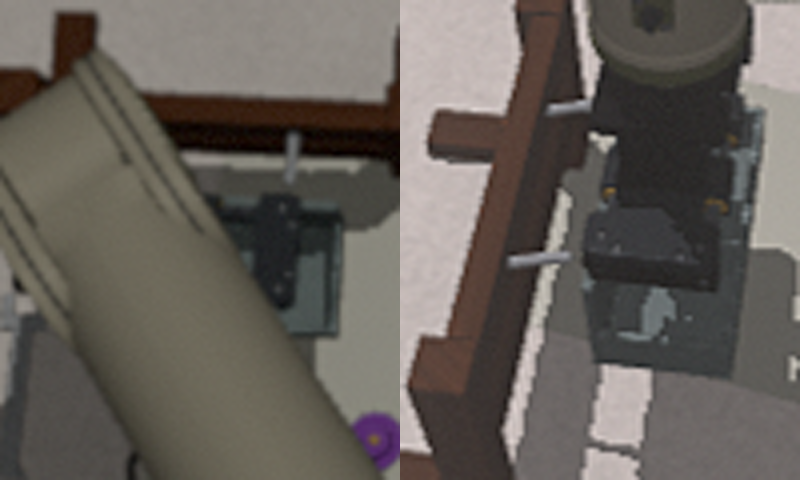

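z4 shows the tray level in front of the pins, its -y plate corner at (225.8,182) and front corner at (225,214) in the top view. The pin tip is at (212.8,175) top, and the left tip at (222,244) side. I'll check these against the arm's kinematics.

```bash
python3 - <<'E'
from h import *
R=Ro.from_euler('z',-.0177).as_matrix();o=np.array([557.8,227.6,108.3])
for n,l in(("top",(45,-115,95)),("top",(-45,-115,40)),("side",(45,75,0)),("side",(-45,75,0)),("side",(-45,75,40))):print(n,l,proj(n,R@np.array(l)+o).round(1),R@np.array(l)+o)
for n,P in(("top",(616,147.4,185.4)),("side",(616,267.4,185.4)),("side",(658,268,170)),("side",(656,148.,170)),("top",(616,267.4,185.4))):print(n,P,proj(n,P).round(1))
# rail front-top edge, top view: gradient along columns
E
```

```text
top (45, -115, 95) [224.3 180.4] [600.75755744 111.82155529 203.3       ]
top (-45, -115, 40) [223.6 213.4] [510.77165512 113.41447212 148.3       ]
side (45, 75, 0) [228.5 270.7] [604.12038184 301.79179352 108.3       ]
side (-45, 75, 0) [263.  274.8] [514.13447953 303.38471034 108.3       ]
side (-45, 75, 40) [263.1 267.5] [514.13447953 303.38471034 148.3       ]
top (616, 147.4, 185.4) [212.7 175.9]
side (616, 267.4, 185.4) [223.8 243.1]
side (658, 268, 170) [207.9 245. ]
side (656, 148.0, 170) [217.5 207.3]
top (616, 267.4, 185.4) [171.6 174.5]
```

```bash
python3 - <<'E'
from h import *
g=cv2.cvtColor(cv2.imread("pics/t4.png"),cv2.COLOR_BGR2GRAY).astype(int);g0=cv2.cvtColor(cv2.imread("pics/top0.png"),cv2.COLOR_BGR2GRAY).astype(int)
print(g[190:212:3,216:232]);print(g[160:179,205:220]);print(g0[158:178,166:180])
s=cv2.cvtColor(cv2.imread("pics/side0.png"),cv2.COLOR_BGR2GRAY).astype(int)
print(s[236:252:1,206:226]);
E
```

```text
[[ 42  39  40  40  40  38  40  52  70  75 123 137 136 135 135 135]
 [ 49  47  53  70  69  51  42  63  79  84 125 136 134 134 134 135]
 [ 82  83  80  82  77  53  44  62  72  86 125 135 135 134 134 134]
 [ 83  80  79  83  77  50  50  76  73  94 127 135 133 133 135 134]
 [ 80  83  81  83  78  52  49  71  70 106 131 135 135 134 134 134]
 [ 81  82  81  82  81  51  47  66  74 119 134 135 134 134 135 134]
 [ 80  81  81  82  76  53  57  73  78 124 135 134 133 135 135 135]
 [ 79  75  77  77  72  59  72  88  86 124 136 133 133 134 134 132]]
[[ 36  35  35  35  36  34  39  32  33  37  39  36  37  39  32]
 [ 16  19  20  21  19  27  23  23  20  25  22  20  23  25  28]
 [  9  11  10  13  11   8  13  25  27  22  13  13  15  17  18]
 [ 10   9  14   8  11   5  23  55  63  46  22   3   2  13   8]
 [ 17  15  14  18  13  13  39  85  97  73  35  15   8   9   9]
 [ 14  18  19   9  12  17  44  95 106  75  37  16  17  19  16]
 [ 11   8  13  11  11  12  45  93 105  72  32  11  14  22  19]
 [  8   4   9  11   8   8  46  95 103  65  21   3  10   9  11]
 [ 62  51  45  44  44  43  60  97 100  66  35  27  20  17  
[... 2476 characters left out ...]
 109  83
   86  85]
 [ 54 102 137 134 135 132 132 133 132 131 128 124 122 118 119 119 101  76
   86  86]
 [ 54 102 129 123 119 117 115 111 103  92  86  79  76  79  84  81  83  82
   88  85]
 [ 57  79  95  90  78  72  68  62  54  89 124 131 161 140  79  83  82  86
   85  85]
 [ 51  54  56  55  51  50  44  43  42 114 164 163 148  92  81  84  86  86
   85  87]
 [ 47  47  47  53  46  48  48  43  59 126 168 166 142  73  83  87  86  83
   85  85]
 [ 52  47  49  50  47  52  47  40  84 143 165 166 144  77  83  86  84  88
   85  84]
 [ 50  52  51  54  52  51  48  37 110 168 167 146  89  81  85  84  86  82
   85  86]
 [ 48  52  49  50  50  52  45  47 117 169 166 140  73  83  85  84  86  87
   85  85]]
```

{"fn": "arm_command", "kwargs": {
  "targets": [
    [0,-0.002,0,0,0,0,1],
    [0,-0.002,0,0,0,0,1],
    [0,-0.002,0,0,0,0,1]
  ]
}}

```text
clock: 6.2
eef_pos: [557.8, 231.1, 168.2]
orientation: [1.0, -0.008, 0.0, 0.0]
ft_force: [-0.5, 0.2, -4.4]
grip_width: 0.111
grasp_force: 30.0
```

{"fn": "arm_command", "kwargs": {
  "targets": [
    [0.006,0,0,0,0,0,1],
    [0.011,0,0,0,0,0,1],
    [0.015,0,0.001,0,0,0,1],
    [0.019,0,0.0022,0,0,0,1],
    [0.023,0,0.0036,0,0,0,1],
    [0.023,0,0.0036,0,0,0,1]
  ]
}}

```text
clock: 6.8
eef_pos: [581.1, 230.6, 164.0]
orientation: [1.0, -0.008, -0.0, 0.001]
ft_force: [-0.3, 0.8, -5.1]
grip_width: 0.112
grasp_force: 30.0
```

{"fn": "arm_command", "kwargs": {
  "targets": [
    [0.005,0,0.0018,0,0,0,1],
    [0.01,0,0.0036,0,0,0,1],
    [0.015,0,0.0055,0,0,0,1],
    [0.019,0,0.0069,0,0,0,1],
    [0.019,0,0.0069,0,0,0,1]
  ]
}}

```text
clock: 7.3
eef_pos: [600.2, 230.2, 157.2]
orientation: [1.0, -0.008, 0.0, 0.001]
ft_force: [-0.3, 1.0, -4.6]
grip_width: 0.115
grasp_force: 30.0
```

```bash
python3 - <<'E'
from h import *
st()
s=viewer.get_image("side")[:,:,::-1];t=viewer.get_image("top")[:,:,::-1]
cv2.imwrite("pics/s5.png",s)
def c(im,x,y,w,h,k):return cv2.resize(im[y:y+h,x:x+w],None,fx=k,fy=k,interpolation=cv2.INTER_CUBIC)
cv2.imwrite("pics/z5.png",np.hstack([c(t,140,130,100,120,4),c(s,180,180,100,120,4)]))
E
```

```text
7.3 [600.2 230.2 157.2] yaw -0.0167 F [-0.3  1.  -4.6] 0.11534393747295235 30.00145641854033 [-0.    0.48 -0.59  1.47  0.27  1.28 -2.21]
```

View pics/z5.png

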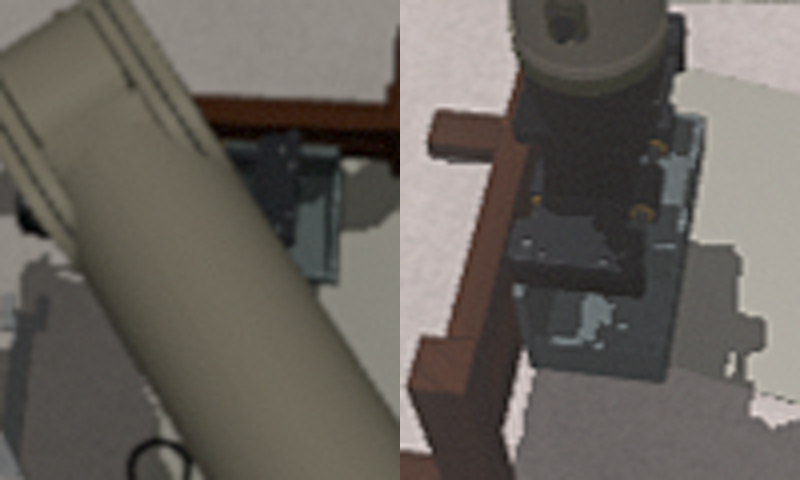

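z5 shows the plate about 13 mm from the rails (top, plate corner at (225,167)), with both pins out of sight inside the holes and no force. I'll continue home.

{"fn": "arm_command", "kwargs": {
  "targets": [
    [0.004,0,0.0014,0,0,0,1],
    [0.008,0,0.0029,0,0,0,1],
    [0.011,0,0.004,0,0,0,1],
    [0.013,0,0.0047,0,0,0,1],
    [0.014,0,0.0055,0,0,0,1],
    [0.014,0,0.0055,0,0,0,1]
  ]
}}

```text
clock: 8.0
eef_pos: [613.4, 230.3, 151.9]
orientation: [1.0, -0.008, -0.0, 0.001]
ft_force: [-2.8, -1.2, -3.8]
grip_width: 0.116
grasp_force: 30.0
```

{"fn": "arm_command", "kwargs": {
  "targets": [
    [0.001,0,0.0005,0,0,0,1],
    [0.002,0,0.001,0,0,0,1],
    [0.003,0,0.0012,0,0,0,1],
    [0.003,0,0.0014,0,0,0,1],
    [0.003,0,0.0014,0,0,0,1]
  ]
}}

```text
clock: 8.5
eef_pos: [613.5, 230.8, 150.6]
orientation: [1.0, -0.007, -0.003, 0.001]
ft_force: [-16.0, -3.1, 3.2]
grip_width: 0.114
grasp_force: 30.0
```

{"fn": "arm_command", "kwargs": {
  "targets": [
    [-0.001,0,0,0,0,0,1],
    [-0.001,0,0,0,0,0,0.7],
    [-0.001,0,0,0,0,0,0.4],
    [-0.001,0,0,0,0,0,0],
    [-0.001,0,0,0,0,0,0],
    [-0.001,0,0,0,0,0,0],
    [-0.001,0,0,0,0,0,0],
    [-0.001,0,0,0,0,0,0]
  ]
}}

```text
clock: 9.3
eef_pos: [615.8, 230.2, 150.8]
orientation: [1.0, -0.008, 0.0, 0.0]
ft_force: [0.1, -0.1, -0.2]
grip_width: 0.49
grasp_force: 0.0
```

{"fn": "arm_command", "kwargs": {
  "targets": [
    [-0.001,0,-0.02,0,0,0,0],
    [-0.001,0,-0.055,0,0,0,-0.1],
    [-0.001,0,-0.09,0,0,0,-0.2],
    [-0.001,0,-0.09,0,0,0,-0.2]
  ]
}}

```text
clock: 9.7
eef_pos: [616.4, 231.6, 246.4]
orientation: [1.0, -0.008, 0.004, -0.001]
ft_force: [0.6, 0.6, 0.1]
grip_width: 0.589
grasp_force: 0.0
```

```bash
python3 -c "
from h import *
st();go(418.5,-13.8,110,-.0165);go(418.5,-13.8,35.5,-.0165)
from h import *
cv2.imwrite('pics/t6.png',viewer.get_image('top')[:,:,::-1])
s=viewer.get_image('side')[:,:,::-1];cv2.imwrite('pics/s6.png',s)
for P in((613.5,230,90),): print(proj('side',P))
"
```

```text
9.7 [616.4 231.6 246.4] yaw -0.0162 F [0.6 0.6 0.1] 0.5887750851040967 0.0 [-0.01  0.45 -0.59  1.31  0.25  1.45 -2.18]
shift [-0.1949  0.2488  0.1343] turn [-0.0022 -0.0077  0.0003]
shift [-0.1955  0.249   0.2088] turn [-0.0022 -0.0077  0.0003]
[229.93472431 249.71716187]
```

{"fn": "arm_command", "kwargs": {
  "targets": [
    [-0.025,0.03,0,0,0,0,-0.2],
    [-0.055,0.07,0,0,0,0,-0.2],
    [-0.085,0.11,0.02,0,0,0,-0.2],
    [-0.115,0.145,0.04,0,0,0,-0.2],
    [-0.14,0.18,0.06,0,0,0,-0.2],
    [-0.165,0.21,0.09,0,0,0,-0.2],
    [-0.185,0.235,0.11,0,0,0,-0.2],
    [-0.195,0.249,0.13,0,0,0,-0.2],
    [-0.195,0.249,0.13,0,0,0,-0.2],
    [-0.195,0.249,0.13,0,0,0,-0.2],
    [-0.195,0.249,0.13,0,0,0,-0.2]
  ]
}}

```text
clock: 10.9
eef_pos: [416.7, -14.6, 111.6]
orientation: [1.0, -0.008, 0.001, 0.0]
ft_force: [0.5, 0.7, -0.3]
grip_width: 0.602
grasp_force: 0.0
```

```bash
python3 - <<'E'
from h import *
st();go(418.5,-13.8,35.5,-.0165)
s=viewer.get_image("side")[:,:,::-1];t=viewer.get_image("top")[:,:,::-1]
cv2.imwrite("pics/s7.png",s);cv2.imwrite("pics/t7.png",t)
def c(im,x,y,w,h,k):return cv2.resize(im[y:y+h,x:x+w],None,fx=k,fy=k,interpolation=cv2.INTER_CUBIC)
cv2.imwrite("pics/z7.png",np.vstack([np.hstack([c(t,140,130,100,70,4),c(s,190,190,100,70,4)]),np.hstack([c(t,220,200,100,80,4),c(s,260,150,100,80,4)])]))
E
```

```text
10.9 [416.7 -14.6 111.6] yaw -0.015 F [ 0.5  0.7 -0.3] 0.6018685188756617 0.0 [ 0.44 -0.   -0.5   2.09 -0.    1.05 -1.65]
shift [ 0.0017 -0.0009  0.0761] turn [ 0.0005 -0.0015  0.0015]
```

View pics/z7.png

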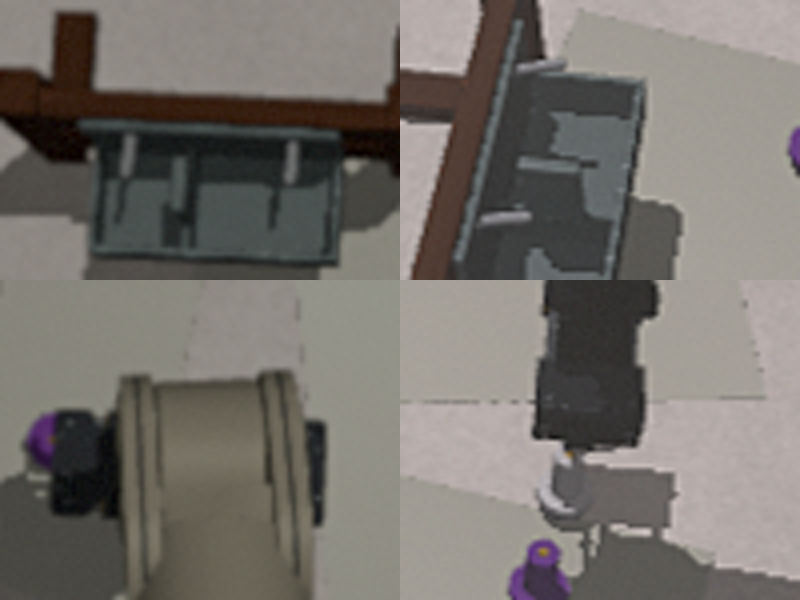

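z7 shows the tray on both pins (top, tips at (171,174) and (212,175)) with its plate against the rails. The cap stands untouched under the gripper at (302,194) side. I'll descend and grip it.

{"fn": "arm_command", "kwargs": {
  "targets": [
    [0.002,-0.001,0.03,0,0,0,-0.2],
    [0.002,-0.001,0.055,0,0,0,-0.2],
    [0.002,-0.001,0.07,0,0,0,-0.2],
    [0.002,-0.001,0.0745,0,0,0,-0.2],
    [0.002,-0.001,0.0745,0,0,0,0.1],
    [0.002,-0.001,0.0745,0,0,0,0.4],
    [0.002,-0.001,0.0745,0,0,0,1],
    [0.002,-0.001,0.0745,0,0,0,1],
    [0.002,-0.001,0.0745,0,0,0,1],
    [0.002,-0.001,0.0745,0,0,0,1],
    [0.002,-0.001,0.0745,0,0,0,1],
    [0.002,-0.001,0.0745,0,0,0,1]
  ]
}}

```text
clock: 12.2
eef_pos: [418.3, -14.6, 36.9]
orientation: [1.0, -0.008, 0.001, 0.0]
ft_force: [0.3, 2.2, 6.4]
grip_width: 0.282
grasp_force: 29.7
```

{"fn": "arm_command", "kwargs": {
  "targets": [
    [0,0,-0.01,0,0,0,1],
    [0,0,-0.03,0,0,0,1],
    [0,0,-0.06,0,0,0,1],
    [0,0,-0.1,0,0,0,1],
    [0,0,-0.14,0,0,0,1],
    [0,0,-0.18,0,0,0,1],
    [0,0,-0.205,0,0,0,1],
    [0,0,-0.205,0,0,0,1],
    [0,0,-0.205,0,0,0,1]
  ]
}}

```text
clock: 13.1
eef_pos: [417.3, -14.6, 241.2]
orientation: [1.0, -0.008, 0.0, 0.001]
ft_force: [-0.0, -0.1, -2.7]
grip_width: 0.278
grasp_force: 29.8
```

```bash
python3 -c "
from h import *
st();go(601.8,185.5,240,-.0165)"
```

```text
13.1 [417.3 -14.6 241.2] yaw -0.0163 F [-0.  -0.1 -2.7] 0.27794940599969087 29.75649389089085 [ 0.46 -0.13 -0.48  1.91 -0.06  1.34 -1.6 ]
shift [ 0.1812 -0.2031  0.0009] turn [ 0.0012 -0.0002  0.0002]
```

{"fn": "arm_command", "kwargs": {
  "targets": [
    [0.02,-0.022,0,0,0,0,1],
    [0.045,-0.05,0,0,0,0,1],
    [0.075,-0.084,0,0,0,0,1],
    [0.105,-0.118,0,0,0,0,1],
    [0.13,-0.146,0,0,0,0,1],
    [0.152,-0.17,0,0,0,0,1],
    [0.17,-0.19,0,0,0,0,1],
    [0.181,-0.203,0,0,0,0,1],
    [0.181,-0.203,0,0,0,0,1],
    [0.181,-0.203,0,0,0,0,1],
    [0.181,-0.203,0,0,0,0,1]
  ]
}}

```text
clock: 14.2
eef_pos: [601.4, 184.6, 240.4]
orientation: [1.0, -0.008, -0.001, 0.001]
ft_force: [-0.2, -0.7, -3.1]
grip_width: 0.282
grasp_force: 29.8
```

```bash
python3 - <<'E'
from h import *
st();go(601.8,185.5,150,-.0165)
s=viewer.get_image("side")[:,:,::-1];t=viewer.get_image("top")[:,:,::-1]
def c(im,x,y,w,h,k):return cv2.resize(im[y:y+h,x:x+w],None,fx=k,fy=k,interpolation=cv2.INTER_CUBIC)
cv2.imwrite("pics/z8.png",np.hstack([c(t,140,130,100,100,4),c(s,185,170,100,100,4)]))
E
```

```text
14.2 [601.4 184.6 240.4] yaw -0.0167 F [-0.2 -0.7 -3.1] 0.2817134592804525 29.767469759099185 [ 0.11  0.4  -0.64  1.39  0.24  1.42 -2.12]
shift [ 0.0005 -0.0011  0.0904] turn [ 0.002   0.001  -0.0002]
```

View pics/z8.png

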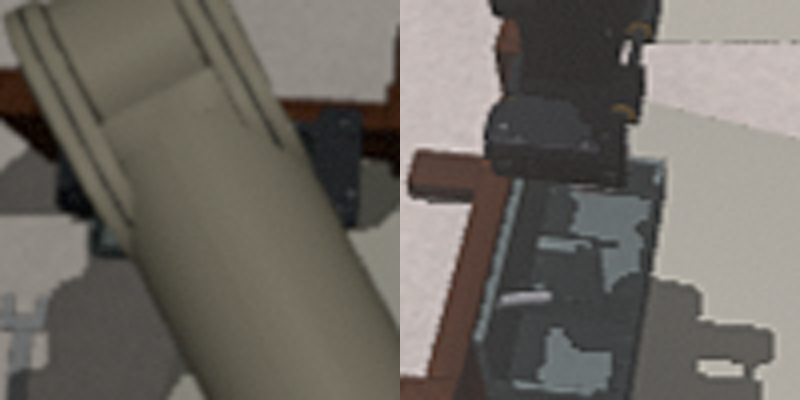

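z8 shows the gripper and cap hidden over the tray's wide bay, with the tray unchanged and its left pin at (217,244) side. I'll descend with force checks.

{"fn": "arm_command", "kwargs": {
  "targets": [
    [0,-0.001,0.02,0,0,0,1],
    [0,-0.001,0.04,0,0,0,1],
    [0,-0.001,0.06,0,0,0,1],
    [0,-0.001,0.078,0,0,0,1],
    [0,-0.001,0.09,0,0,0,1],
    [0,-0.001,0.098,0,0,0,1],
    [0,-0.001,0.102,0,0,0,1],
    [0,-0.001,0.102,0,0,0,1]
  ]
}}

```text
clock: 15.1
eef_pos: [602.0, 186.3, 139.3]
orientation: [1.0, -0.008, 0.0, 0.001]
ft_force: [-0.6, 0.2, -2.0]
grip_width: 0.283
grasp_force: 29.8
```

{"fn": "arm_command", "kwargs": {
  "targets": [
    [0,0,0.002,0,0,0,1],
    [0,0,0.004,0,0,0,1],
    [0,0,0.005,0,0,0,1],
    [0,0,0.0055,0,0,0,1],
    [0,0,0.0055,0,0,0,1]
  ]
}}

```text
clock: 15.6
eef_pos: [602.0, 186.4, 133.8]
orientation: [1.0, -0.008, 0.0, 0.001]
ft_force: [0.1, -0.2, -2.6]
grip_width: 0.283
grasp_force: 29.8
```

{"fn": "arm_command", "kwargs": {
  "targets": [
    [0,0,0.0005,0,0,0,1],
    [0,0,0.001,0,0,0,1],
    [0,0,0.0015,0,0,0,1],
    [0,0,0.0015,0,0,0,1]
  ]
}}

```text
clock: 16.0
eef_pos: [602.1, 186.5, 132.5]
orientation: [1.0, -0.008, 0.0, 0.0]
ft_force: [-0.0, 0.3, -0.9]
grip_width: 0.283
grasp_force: 29.7
```

{"fn": "arm_command", "kwargs": {
  "targets": [
    [0,0,0.0004,0,0,0,1],
    [0,0,0.0008,0,0,0,1],
    [0,0,0.0008,0,0,0,1]
  ]
}}

```text
clock: 16.3
eef_pos: [602.3, 186.6, 132.2]
orientation: [1.0, -0.008, 0.001, 0.0]
ft_force: [-1.5, -0.4, 3.8]
grip_width: 0.283
grasp_force: 29.7
```

{"fn": "arm_command", "kwargs": {
  "targets": [
    [0,0,0,0,0,0,0.35],
    [0,0,0,0,0,0,0.22],
    [0,0,0,0,0,0,0.22],
    [0,0,0,0,0,0,0.22],
    [0,0,0,0,0,0,0.22]
  ]
}}

```text
clock: 16.8
eef_pos: [602.0, 186.3, 131.4]
orientation: [1.0, -0.008, 0.0, 0.001]
ft_force: [0.8, -0.3, 0.4]
grip_width: 0.387
grasp_force: 0.0
```

Released. Now up, and away to the front.

{"fn": "arm_command", "kwargs": {
  "targets": [
    [0,0,-0.01,0,0,0,0.22],
    [0,0,-0.025,0,0,0,0.22],
    [0,0,-0.045,0,0,0,0.22],
    [0,0,-0.07,0,0,0,0.22],
    [0,0,-0.105,0,0,0,0.22],
    [-0.03,0.03,-0.13,0,0,0,0.22],
    [-0.07,0.07,-0.13,0,0,0,0.22],
    [-0.11,0.11,-0.13,0,0,0,0.22],
    [-0.14,0.15,-0.13,0,0,0,0.22],
    [-0.14,0.19,-0.13,0,0,0,0.22],
    [-0.14,0.23,-0.13,0,0,0,0.22],
    [-0.14,0.25,-0.13,0,0,0,0.22],
    [-0.14,0.25,-0.13,0,0,0,0.22]
  ]
}}

```text
clock: 18.1
eef_pos: [457.8, -64.2, 263.1]
orientation: [1.0, -0.01, 0.001, 0.001]
ft_force: [0.6, 0.0, 0.4]
grip_width: 0.39
grasp_force: 0.0
```

```bash
python3 - <<'E'
from h import *
st()
s=viewer.get_image("side")[:,:,::-1];t=viewer.get_image("top")[:,:,::-1]
def c(im,x,y,w,h,k):return cv2.resize(im[y:y+h,x:x+w],None,fx=k,fy=k,interpolation=cv2.INTER_CUBIC)
cv2.imwrite("pics/z9.png",np.vstack([np.hstack([c(t,150,140,100,70,4),c(s,185,190,100,70,4)]),cv2.resize(np.hstack([t,s]),(800,300))]))
E
```

```text
18.1 [457.8 -64.2 263.1] yaw -0.021 F [0.6 0.  0.4] 0.38989396793807185 0.0 [ 0.54 -0.03 -0.49  1.78 -0.01  1.38 -1.53]
```

View pics/z9.png

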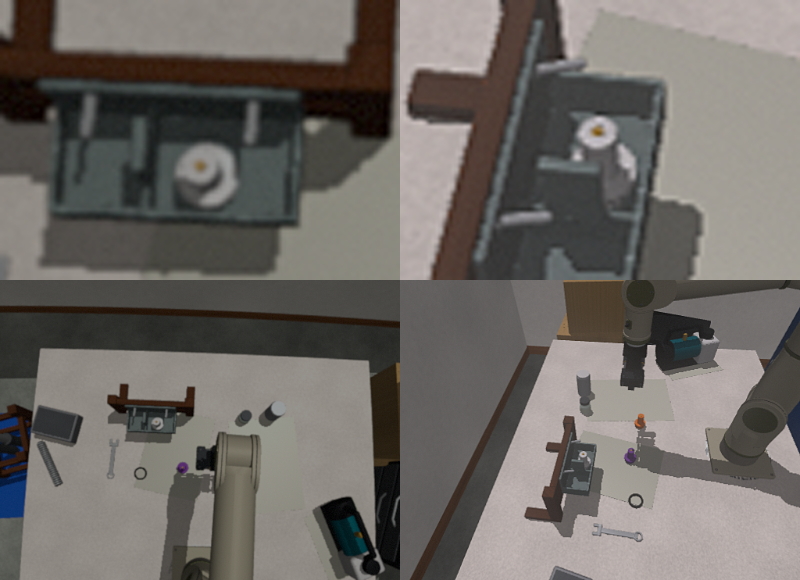

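z9 shows the cap standing upright in the wide bay (top, about (200,182)), the tray hanging unchanged with its plate along the rails (top, rows 160–165), and the other objects where they were.

```bash
python3 -c "
from rig import job
print(job.job_done())"
```

```text
the job is handed in; nothing more can be done
None
```

The tray hangs on both pins with its plate against the rails, the fork cap stands upright in its wider compartment, both are released, and the job was handed in at about 18 s of the 69 s allowed; no verdict was returned.

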